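Press a snap-fit tub lid shut all round

TASK

The snap-fit lid lies on the round food tub, but parts of its rim are still standing up. Press round the rim from above with the fingertips, firmly but not brutally, section by section, until all six sections have clicked down shut. Leave the tub standing where it is: do not lift, tip or shove it, and do not disturb the jar, the mug or the spatula.

Things in the scene. Friction and masses are not known exactly. Their poses are not given: they have to be found in the camera images.
- tub: Round white plastic food tub, 112 mm tall without the lid, 168 mm across at the foot, 194 mm at the top, about 0.9 kg with contents, standing loose on the counter. Origin: centre of its underside; z up. A thin wire carrying handle hangs round its side at its -x side, below the rim.
- lid_top (a point): Centre of the top of the tub's pale grey snap-fit lid (198 mm across), 116 mm above the tub's underside. The lid is already laid on, centred: a fixed six-sided middle panel and round it six rim sections of 60 degrees each, parted by radial slits. Some sections may be shut already; the rest stand up at a slant.
- rim1 (a joint): Rim section 1 of the lid: angle (rad) pressed down about its straight crease, 60 mm from the tub's axis. About 0.03 = loose, its outer edge 9 mm too high; 0.26 = clicked shut, level, a hard stop. It snaps: past half-way it springs shut by itself, before half-way it springs back up. Pressing a shut section does no harm.
- rim1_press (a point): Where to press section 1: middle of its raised edge (flat top 11 mm wide, 95 mm long round the rim), on the top face, 91.5 mm from the tub's axis at 0 degrees about the tub's z from its x. 119 mm above the tub's underside when shut, 126 mm when loose. Pressed here it takes about 8 N at most, in the first 2 mm of 7; elsewhere more. x axis: outward; z: out of the top face.
- rim2 (a joint): Rim section 2 of the lid: angle (rad) pressed down about its straight crease, 60 mm from the tub's axis. About 0.03 = loose, its outer edge 9 mm too high; 0.26 = clicked shut, level, a hard stop. It snaps: past half-way it springs shut by itself, before half-way it springs back up. Pressing a shut section does no harm.
- rim2_press (a point): Where to press section 2: middle of its raised edge (flat top 11 mm wide, 95 mm long round the rim), on the top face, 91.5 mm from the tub's axis at 60 degrees about the tub's z from its x. 119 mm above the tub's underside when shut, 126 mm when loose. Pressed here it takes about 8 N at most, in the first 2 mm of 7; elsewhere more. x axis: outward; z: out of the top face.
- rim3 (a joint): Rim section 3 of the lid: angle (rad) pressed down about its straight crease, 60 mm from the tub's axis. About 0.03 = loose, its outer edge 9 mm too high; 0.26 = clicked shut, level, a hard stop. It snaps: past half-way it springs shut by itself, before half-way it springs back up. Pressing a shut section does no harm.
- rim3_press (a point): Where to press section 3: middle of its raised edge (flat top 11 mm wide, 95 mm long round the rim), on the top face, 91.5 mm from the tub's axis at 120 degrees about the tub's z from its x. 119 mm above the tub's underside when shut, 126 mm when loose. Pressed here it takes about 8 N at most, in the first 2 mm of 7; elsewhere more. x axis: outward; z: out of the top face.
- rim4 (a joint): Rim section 4 of the lid: angle (rad) pressed down about its straight crease, 60 mm from the tub's axis. About 0.03 = loose, its outer edge 9 mm too high; 0.26 = clicked shut, level, a hard stop. It snaps: past half-way it springs shut by itself, before half-way it springs back up. Pressing a shut section does no harm.
- rim4_press (a point): Where to press section 4: middle of its raised edge (flat top 11 mm wide, 95 mm long round the rim), on the top face, 91.5 mm from the tub's axis at 180 degrees about the tub's z from its x. 119 mm above the tub's underside when shut, 126 mm when loose. Pressed here it takes about 8 N at most, in the first 2 mm of 7; elsewhere more. x axis: outward; z: out of the top face.
- rim5 (a joint): Rim section 5 of the lid: angle (rad) pressed down about its straight crease, 60 mm from the tub's axis. About 0.03 = loose, its outer edge 9 mm too high; 0.26 = clicked shut, level, a hard stop. It snaps: past half-way it springs shut by itself, before half-way it springs back up. Pressing a shut section does no harm.
- rim5_press (a point): Where to press section 5: middle of its raised edge (flat top 11 mm wide, 95 mm long round the rim), on the top face, 91.5 mm from the tub's axis at 240 degrees about the tub's z from its x. 119 mm above the tub's underside when shut, 126 mm when loose. Pressed here it takes about 8 N at most, in the first 2 mm of 7; elsewhere more. x axis: outward; z: out of the top face.
- rim6 (a joint): Rim section 6 of the lid: angle (rad) pressed down about its straight crease, 60 mm from the tub's axis. About 0.03 = loose, its outer edge 9 mm too high; 0.26 = clicked shut, level, a hard stop. It snaps: past half-way it springs shut by itself, before half-way it springs back up. Pressing a shut section does no harm.
- rim6_press (a point): Where to press section 6: middle of its raised edge (flat top 11 mm wide, 95 mm long round the rim), on the top face, 91.5 mm from the tub's axis at 300 degrees about the tub's z from its x. 119 mm above the tub's underside when shut, 126 mm when loose. Pressed here it takes about 8 N at most, in the first 2 mm of 7; elsewhere more. x axis: outward; z: out of the top face.
- jar: Bystander: glass jar with a steel lid, 72 mm across, 95 mm tall, loose. Origin: centre of its underside.
- mug: Bystander: white mug, 80 mm across, 88 mm tall, loose, handle at its +y side. Origin: centre of its underside.
- spatula: Bystander: black kitchen spatula, 280 mm long, blade 65 mm wide, up to 20 mm high, lying flat beyond the tub, loose, along its own x axis (blade at +x). Origin: underside, near its middle.

How it is judged:
At the end, for the whole second after the job is handed in: All six rim sections read more than 0.225 rad (shut is 0.26); the tub stands upright (within 0.03 rad) and still on the counter, within 30 mm of where it was; jar, mug and spatula are within 20 mm of where they were (value of joint each of rim1, rim2, rim3, rim4, rim5, rim6 above 0.225 rad and angle between tub's own z axis and vertical below 0.03 rad and height (world z) of tub below 0.004 m and distance of tub from where it was at the start of the episode below 0.03 m and linear speed of tub below 0.01 m/s and distance of each of jar, mug, spatula from where it was at the start of the episode below 0.02 m); the robot touches nothing.
It fails at once if the tub is lifted off the counter (more than 10 mm) or tipped (more than 0.15 rad) (height (world z) of tub above 0.01 m or angle between tub's own z axis and vertical above 0.15 rad).
It fails at once if the tub or lid is pressed with the arm or the gripper's body (more than 5 N) in place of the fingers (contact force between the arm and tub above 5 N).
It fails at once if the tub is shoved more than 30 mm along the counter (distance of tub from where it was at the start of the episode above 0.03 m).
It fails at once if the lid is pressed brutally (more than 60 N) (contact force between the fingers and tub above 60 N).
It fails at once if the jar, the mug or the spatula is pushed away or picked up (more than 20 mm) (distance of any of jar, mug, spatula from where it was at the start of the episode above 0.02 m).
It also fails if it takes over 51 s, if anything falls off the work surface, if the arm or the gripper's body presses on something with over 40 N, if the wrist force passes 120 N, or if a joint passes its speed limit or range.

ROBOT

A 6-joint arm with a two-finger parallel gripper is mounted at the origin on the work surface. World frame = base frame: x ahead of the robot, y to its left, z up, the work surface at z = 0. Lengths are in m, angles in rad, forces in N, time in s.
With the tool pointing down it reaches from about 0.35 to 0.975 m from the base axis. Payload 4.9 kg.
Tool frame: the origin (TCP) lies at the very end of the fingers, on their centre line; the grasp point (between the pads) lies 19 mm behind it; z points along the fingers, y is the line along which they close (so a half turn about z gives the same grasp; the last joint's range is limited). The gripper opens to 85 mm and grips with 20 to 120 N. Pads are 22 mm wide; open, the fingers measure 114 mm over their backs; the gripper's body (76 mm by 85 mm) begins 54 mm behind the grasp point. The pads swing forward as they close: fully open they stand 13 mm farther back than shut.
Start: joints at [-1.283, 0.053, 1.613, -0, 1.476, -0.119], TCP at [0.247, -0.574, 0.231] pointing down, gripper open.
Joint ranges: [-3.01, 3.01], [-1.01, 2.22], [0.06, 2.58], [-1.02, 4.17], [0.09, 2.62], [-3.14, 3.14]. Speed limits (rad/s): [2.57, 2.57, 3.14, 3.14, 3.14, 3.14].

INTERFACE

Orientations are given as a rotation vector (axis times angle).
In Python, from station import ctrl, imaging gives the robot as it stands.
- The arm moves only by the tool play_rows, never from a script. Its argument "series" is a list of rows, each a list of 3 entries, a list of its own where there are three numbers: the opening, from 0 (shut) to 1 (fully open), then the shift along the tool's x, y, z each as a share of 0.05 m, from -1 to 1, then the turn, a rotation vector about the tool's x, y, z each as a share of 8 degrees, from -1 to 1. In form: [[grip, [dx, dy, dz], [ax, ay, az]], ...]. A call has 1 to 8 rows; each row shifts and turns the commanded pose from where the row before left it, along the tool's axes as they then stand; what a row does not reach is not made up. A row lasts 1/8 s, in which the tool goes at most 62.5 mm and 10.7 degrees, less where a joint would pass 70% of its speed; a pose out of reach is approached as far as the arm can. A call with a number of a shift or a turn outside -1 to 1 is refused whole. A call with a gripper value outside its range is refused whole. The fingers move at their own pace and stop on an object; "force" is the grip in N (left out, the last holds). Time passes only in rows, so rows that do not move let the fingers close. It gives the time, the measured TCP pose, the force, the opening and the grip force at its end, in the units of the state.
- ctrl.get_obs(): the state, without advancing time (a new reading comes with each control period).
- imaging.get_image(name): name is "scene" or "top" or "wrist"; returns a dict with "color" (384x512x3 uint8, blue, green, red), "fx", "fy", "cx", "cy" (pixels), "extrinsics" (4x4, takes a point from world to camera coordinates); the wrist camera has in their place "hand_eye" (4x4, takes a point from camera to tool coordinates, whose origin is the TCP and whose axes are the flange's). Camera axes: x right, y down, z forward; pixel columns grow to the right and rows downward; lengths in m; the calibration is good to about 2 mm. A picture is of the moment at which its call begins: read the wrist's pose just before it. There is no depth.
- ctrl.finish_job(): hands the job in; it is judged then, once.
The state is a dict: "t": time; "q": joint angles; "dq": joint speeds; "effort": joint torques, N m; "tool_pos": TCP position; "tool_rot": TCP orientation; "contact_force": force on the tool from outside, world axes, zero at the start; "wrist_torque": the same for the moment, N m; "opening": finger opening in m; "grip_force": force on a finger pad.
Only numpy, scipy, OpenCV 4.12 (cv2) and the standard library are available. Lean on these libraries where they do the work, as an engineer would, in place of code of your own. Each camera call takes 0.05 s, during which the arm holds its last target. There are 200 camera calls.

## Working session

There is one attempt and no reset: what is moved stays moved. The work goes in short steps, Python scripts to look and compute and a tool call to move; the robot and the scene stay as the last step left them, time stands still between calls to the robot, and variables do not carry over. Pictures are saved under pics/ and viewed, at most 10 in all, crops included, and the job is handed in when it is done.

Besides the shell and the picture viewer there is one more tool, called in YAML: its name, and indented under it one key for each argument. play_rows: Moves the arm, as the interface text tells. Shift numbers are shares of 0.05 m and turn numbers shares of 8 degrees, none past 1 either way. Its arguments: {"type":"object","properties":{"series":{"type":"array"},"force":{"type":"number"}},"required":["series"]}

```bash
mkdir -p pics; python3 - <<'E'
from station import ctrl, imaging
import cv2,pickle
o=ctrl.get_obs();print(o['t'],o['tool_pos'],o['tool_rot'],o['contact_force'])
d={n:imaging.get_image(n) for n in('scene','top')}
pickle.dump(d,open('im.pkl','wb'))
for n in d: cv2.imwrite(f'pics/{n}0.png',d[n]['color']);print(n,d[n]['fx'],d[n]['cx'],d[n]['cy'],d[n]['extrinsics'])
E
```

```text
0.0 [ 0.24712347 -0.57340068  0.23009395] [-3.07489084e+00 -6.34214875e-01  2.98984745e-04] [-0.45883707 -0.1475561  -0.55005085]
scene 465.56040523906296 259.2865880630788 193.90246807940062 [[ 0.86401678  0.50307898  0.01966059 -0.58133328]
 [ 0.30203502 -0.48669823 -0.81969487 -0.06043811]
 [-0.40280249  0.71416831 -0.57246291  1.50592684]
 [ 0.          0.          0.          1.        ]]
top 459.83417168686793 253.83094788118618 187.18578429869729 [[-0.01960608 -0.99965523  0.01746478  0.06406806]
 [-0.99620479  0.0180508  -0.08514801  0.62353246]
 [ 0.0848034  -0.01906792 -0.99621524  1.03899656]
 [ 0.          0.          0.          1.        ]]
```

View pics/top0.png

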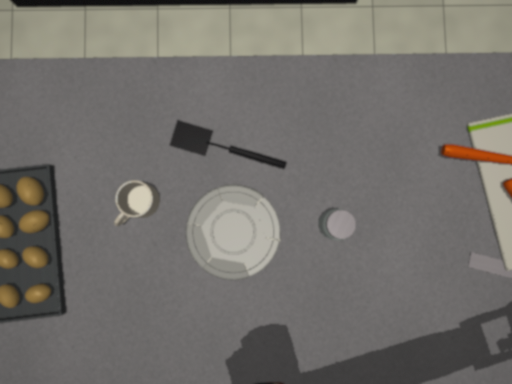

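View pics/scene0.png

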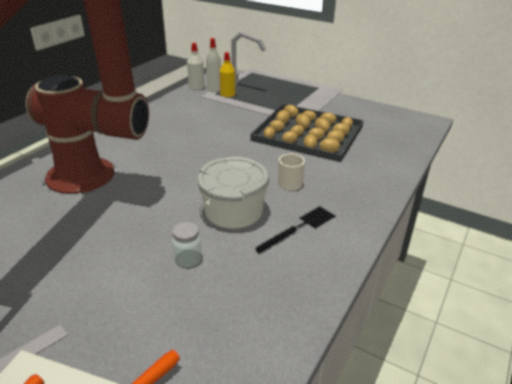

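The top view shows the tub's lid centred near (234,232), the mug near (136,200), the jar near (340,223) and the spatula from (190,137) to (285,164). In the scene view the lid is near (233,178). Next I'll measure the lid and enlarge it.

```bash
cat > h.py <<'E'
import numpy as np,cv2
def cam(d):
    return np.array([[d['fx'],0,d['cx']],[0,d['fy'],d['cy']],[0,0,1]]),np.asarray(d['extrinsics'])
def ray(d,uv,z):
    K,E=cam(d);r=E[:3,:3].T@np.linalg.solve(K,[*uv,1]);c=-E[:3,:3].T@E[:3,3]
    return c+r*(z-c[2])/r[2]
def proj(d,p):
    K,E=cam(d);q=K@(E[:3,:3]@p+E[:3,3]);return q[:2]/q[2]
E
python3 - <<'E'
import pickle;from h import *
d=pickle.load(open('im.pkl','rb'));t=d['top'];im=t['color']
g=cv2.cvtColor(im,cv2.COLOR_BGR2GRAY)
m=((g>125)*255).astype(np.uint8);m[:170]=0;m[300:]=0;m[:,:175]=0;m[:,300:]=0
c=max(cv2.findContours(m,0,2)[0],key=cv2.contourArea);e=cv2.fitEllipse(cv2.convexHull(c));print(e)
print('tub',ray(t,e[0],.118), 'scene proj',proj(d['scene'],ray(t,e[0],.118)))
for n,uv,z in(('jar',(340,223),.095),('mug',(136,200),.088)):print(n,ray(t,uv,z))
a=im[180:285,180:288];a=cv2.resize(a,None,fx=5,fy=5,interpolation=cv2.INTER_CUBIC);a=cv2.normalize(a,None,-150,330,cv2.NORM_MINMAX)
cv2.imwrite('pics/c1.png',a)
E
```

```text
((233.2362518310547, 231.91229248046875), (92.95308685302734, 94.12297821044922), 99.64319610595703)
tub [0.5235001  0.09907186 0.118     ] scene proj [231.72458443 176.95317676]
jar [ 0.53782493 -0.13084125  0.095     ]
mug [0.59612874 0.30924206 0.088     ]
```

View pics/c1.png

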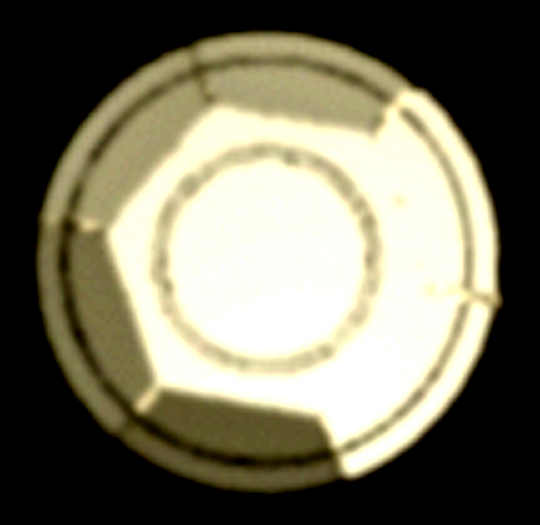

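The enlarged crop shows slits at 19.5°+60°k in the world frame. The four sections with mids at -10.5°, 49.5°, 109.5° and 169.5° are dark, so they are loose. The two at 229.5° and 289.5° look level. I'll close the fingers and move over the tub.

play_rows:
  series:
    - [0, [0.74, -0.73, 0], [0, 0, 0]]
    - [0, [0.74, -0.73, 0], [0, 0, 0]]
    - [0, [0.74, -0.73, 0], [0, 0, 0]]
    - [0, [0.74, -0.73, 0], [0, 0, 0]]
    - [0, [0.74, -0.73, 0], [0, 0, 0]]
    - [0, [0.74, -0.73, 0], [0, 0, 0]]
    - [0, [0.74, -0.73, 0], [0, 0, 0]]
  force: 30

```text
t: 0.98
tool_pos: [0.3842, -0.2351, 0.2309]
tool_rot: [-3.077, -0.634, 0.0]
contact_force: [0.9, 0.1, -0.3]
opening: 0.0003
grip_force: 0.0
```

play_rows:
  series:
    - [0, [0.74, -0.73, 0], [0, 0, 0]]
    - [0, [0.74, -0.73, 0], [0, 0, 0]]
    - [0, [0.74, -0.73, 0], [0, 0, 0]]
    - [0, [0.74, -0.73, 0], [0, 0, 0]]
    - [0, [0.5, -0.5, -0.5], [0, 0, 0]]
    - [0, [0, 0, -0.5], [0, 0, 0]]
    - [0, [0, 0, 0], [0, 0, 0]]

```text
t: 1.85
tool_pos: [0.4762, -0.0111, 0.2832]
tool_rot: [3.075, 0.636, 0.005]
contact_force: [-0.3, 0.6, -0.2]
opening: 0.0002
grip_force: 0.0
```

```bash
cat > go.py <<'E'
import sys,numpy as np
from station import ctrl
from scipy.spatial.transform import Rotation as R
C=np.array([.5235,.099]);
def show(o,C=C):
    r=R.from_rotvec(o['tool_rot']).as_matrix()
    print('t',o['t'],'pos',o['tool_pos'].round(4),'rot',np.round(o['tool_rot'],3),'F',np.round(o['contact_force'],1))
    prev=np.array(o['tool_pos'])
    for a in (-10.5,49.5,109.5,169.5,229.5,289.5):
        p=np.array([*(C+.0915*np.array([np.cos(np.radians(a)),np.sin(np.radians(a))])),.15])
        print(a,'from now',(r.T@(p-o['tool_pos'])/.05).round(2),'from last',(r.T@(p-prev)/.05).round(2));prev=p
if __name__=='__main__': show(ctrl.get_obs())
E
python3 - <<'E'
from station import ctrl,imaging
from scipy.spatial.transform import Rotation as R
from h import *;from go import *
o=ctrl.get_obs();w=imaging.get_image('wrist');show(o)
T=np.eye(4);T[:3,:3]=R.from_rotvec(o['tool_rot']).as_matrix();T[:3,3]=o['tool_pos']
w['extrinsics']=np.linalg.inv(T@w['hand_eye'])
im=w['color'].copy()
for a in (-10.5,49.5,109.5,169.5,229.5,289.5):
  for b,r,c in((a,.0915,(0,0,255)),(a+30,.099,(255,0,0))):
    p=np.array([*(C+r*np.array([np.cos(np.radians(b)),np.sin(np.radians(b))])),.119]);u=proj(w,p);print(u.round(0))
    if abs(u).max()<2000: cv2.circle(im,(int(u[0]),int(u[1])),3,c,-1)
cv2.imwrite('pics/w1.png',im)
E
```

```text
t 1.85 pos [ 0.4762 -0.0111  0.2832] rot [3.075 0.636 0.005] F [-0.3  0.6 -0.2]
-10.5 from now [ 3.25 -0.63  2.67] from last [ 3.25 -0.63  2.67]
49.5 from now [ 3.38 -2.46  2.67] from last [ 0.12 -1.83 -0.  ]
109.5 from now [ 1.86 -3.48  2.66] from last [-1.52 -1.02 -0.01]
169.5 from now [ 0.21 -2.67  2.66] from last [-1.64  0.81 -0.  ]
229.5 from now [ 0.09 -0.85  2.66] from last [-0.12  1.83  0.  ]
289.5 from now [1.61 0.17 2.67] from last [1.52 1.02 0.01]
[224.  13.]
[177. -15.]
[130.   5.]
[91. 36.]
[91. 89.]
[101. 137.]
[139. 166.]
[180. 185.]
[219. 171.]
[256. 147.]
[265. 101.]
[263.  49.]
```

View pics/w1.png

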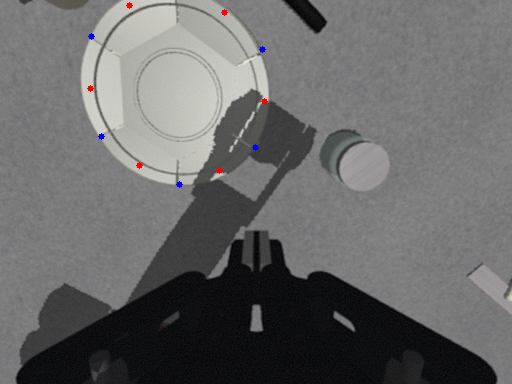

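The wrist view confirms the layout: the projected slits (blue) and press points (red) sit on the lid's own. I'll start with the near section at 229.5°.

play_rows:
  series:
    - [0, [0.09, -0.85, 0.9], [0, 0, 0]]
    - [0, [0, 0, 0.9], [0, 0, 0]]
    - [0, [0, 0, 0.86], [0, 0, 0]]
    - [0, [0, 0, 0.4], [0, 0, 0]]
    - [0, [0, 0, 0], [0, 0, 0]]
    - [0, [0, 0, 0.1], [0, 0, 0]]
    - [0, [0, 0, 0.08], [0, 0, 0]]
    - [0, [0, 0, 0], [0, 0, 0]]

```text
t: 2.9
tool_pos: [0.4628, 0.0294, 0.1197]
tool_rot: [3.077, 0.634, 0.001]
contact_force: [-1.2, 0.4, -0.7]
opening: -0.0001
grip_force: 0.0
```

play_rows:
  series:
    - [0, [0, 0, 0.04], [0, 0, 0]]
    - [0, [0, 0, 0.04], [0, 0, 0]]
    - [0, [0, 0, 0], [0, 0, 0]]

```text
t: 3.28
tool_pos: [0.4633, 0.0293, 0.1186]
tool_rot: [3.076, 0.635, 0.001]
contact_force: [-7.7, -0.7, 14.6]
opening: -0.0001
grip_force: 7.5
```

play_rows:
  series:
    - [0, [0, 0, -0.68], [0, 0, 0]]
    - [0, [0.76, 0.51, 0], [0, 0, 0]]
    - [0, [0.76, 0.51, 0], [0, 0, 0]]
    - [0, [0, 0, 0.35], [0, 0, 0]]
    - [0, [0, 0, 0.13], [0, 0, 0]]
    - [0, [0, 0, 0.1], [0, 0, 0]]
    - [0, [0, 0, 0.1], [0, 0, 0]]
    - [0, [0, 0, 0], [0, 0, 0]]

```text
t: 4.28
tool_pos: [0.5527, 0.0126, 0.1187]
tool_rot: [3.076, 0.635, 0.001]
contact_force: [-7.1, 0.9, 14.3]
opening: 0.0002
grip_force: 6.7
```

```bash
python3 go.py
```

```text
t 4.275 pos [0.5527 0.0126 0.1187] rot [3.076e+00 6.350e-01 1.000e-03] F [-7.1  0.9 14.3]
-10.5 from now [ 1.67 -0.8  -0.63] from last [ 1.67 -0.8  -0.63]
49.5 from now [ 1.79 -2.62 -0.63] from last [ 0.12 -1.83 -0.  ]
109.5 from now [ 0.27 -3.64 -0.63] from last [-1.52 -1.02 -0.  ]
169.5 from now [-1.37 -2.84 -0.63] from last [-1.64  0.81 -0.  ]
229.5 from now [-1.49 -1.01 -0.63] from last [-0.12  1.83  0.  ]
289.5 from now [ 0.03  0.01 -0.63] from last [1.52 1.02 0.  ]
```

play_rows:
  series:
    - [0, [0, 0, -0.68], [0, 0, 0]]
    - [0, [0.83, -0.4, 0], [0, 0, 0]]
    - [0, [0.83, -0.4, 0], [0, 0, 0]]
    - [0, [0, 0, 0.35], [0, 0, 0]]
    - [0, [0, 0, 0.13], [0, 0, 0]]
    - [0, [0, 0, 0.1], [0, 0, 0]]
    - [0, [0, 0, 0.1], [0, 0, 0]]
    - [0, [0, 0, 0], [0, 0, 0]]

```text
t: 5.28
tool_pos: [0.6131, 0.0815, 0.1185]
tool_rot: [3.077, 0.633, 0.001]
contact_force: [-6.1, 0.6, 15.1]
opening: -0.0002
grip_force: 7.3
```

play_rows:
  series:
    - [0, [0, 0, -0.68], [0, 0, 0]]
    - [0, [0.06, -0.92, 0], [0, 0, 0]]
    - [0, [0.06, -0.92, 0], [0, 0, 0]]
    - [0, [0, 0, 0.35], [0, 0, 0]]
    - [0, [0, 0, 0.13], [0, 0, 0]]
    - [0, [0, 0, 0.1], [0, 0, 0]]
    - [0, [0, 0, 0.1], [0, 0, 0]]
    - [0, [0, 0, 0], [0, 0, 0]]

```text
t: 6.28
tool_pos: [0.583, 0.1681, 0.1185]
tool_rot: [3.077, 0.632, 0.001]
contact_force: [-7.1, -0.4, 16.9]
opening: 0.0001
grip_force: 8.1
```

```bash
python3 go.py
```

```text
t 6.275 pos [0.583  0.1681 0.1185] rot [3.077e+00 6.320e-01 1.000e-03] F [-7.1 -0.4 16.9]
-10.5 from now [-0.12  1.82 -0.63] from last [-0.12  1.82 -0.63]
49.5 from now [ 0.   -0.01 -0.63] from last [ 0.12 -1.83 -0.  ]
109.5 from now [-1.52 -1.02 -0.63] from last [-1.52 -1.02 -0.  ]
169.5 from now [-3.16 -0.21 -0.63] from last [-1.64  0.81 -0.  ]
229.5 from now [-3.28  1.61 -0.63] from last [-0.12  1.83  0.  ]
289.5 from now [-1.76  2.63 -0.63] from last [1.52 1.02 0.  ]
```

play_rows:
  series:
    - [0, [0, 0, -0.68], [0, 0, 0]]
    - [0, [-0.76, -0.51, 0], [0, 0, 0]]
    - [0, [-0.76, -0.51, 0], [0, 0, 0]]
    - [0, [0, 0, 0.35], [0, 0, 0]]
    - [0, [0, 0, 0.13], [0, 0, 0]]
    - [0, [0, 0, 0.1], [0, 0, 0]]
    - [0, [0, 0, 0.1], [0, 0, 0]]
    - [0, [0, 0, 0], [0, 0, 0]]

```text
t: 7.28
tool_pos: [0.4935, 0.1854, 0.1185]
tool_rot: [3.076, 0.633, -0.001]
contact_force: [-9.5, -1.9, 17.4]
opening: 0.0002
grip_force: 9.3
```

play_rows:
  series:
    - [0, [0, 0, -0.68], [0, 0, 0]]
    - [0, [-0.82, 0.4, 0], [0, 0, 0]]
    - [0, [-0.82, 0.4, 0], [0, 0, 0]]
    - [0, [0, 0, 0.35], [0, 0, 0]]
    - [0, [0, 0, 0.13], [0, 0, 0]]
    - [0, [0, 0, 0.1], [0, 0, 0]]
    - [0, [0, 0, 0.1], [0, 0, 0]]
    - [0, [0, 0, 0], [0, 0, 0]]

```text
t: 8.28
tool_pos: [0.4333, 0.1171, 0.1184]
tool_rot: [3.076, 0.636, -0.004]
contact_force: [-11.8, -2.9, 21.3]
opening: -0.0001
grip_force: 10.4
```

play_rows:
  series:
    - [0, [0, 0, -0.9], [0, 0, 0]]
    - [0, [0, 0, -0.9], [0, 0, 0]]
    - [0, [0, 0, -0.9], [0, 0, 0]]
    - [0, [0, 0.9, -0.5], [0, 0, 0]]
    - [0, [0, 0.9, 0], [0, 0, 0]]
    - [0, [0, 0.9, 0], [0, 0, 0]]
    - [0, [0, 0.9, 0], [0, 0, 0]]
    - [0, [0, 0, 0], [0, 0, 0]]

```text
t: 9.28
tool_pos: [0.5051, -0.0506, 0.2743]
tool_rot: [-3.077, -0.63, 0.002]
contact_force: [0.5, 0.4, 0.2]
opening: 0.0001
grip_force: 0.0
```

```bash
python3 - <<'E'
from station import ctrl,imaging
from h import *
import pickle
old=pickle.load(open('im.pkl','rb'))['top']['color'];im=imaging.get_image('top')['color']
a=np.hstack([i[180:285,180:288] for i in(old,im)]);a=cv2.resize(a,None,fx=3.7,fy=3.7,interpolation=cv2.INTER_CUBIC);a=cv2.normalize(a,None,-150,330,cv2.NORM_MINMAX)
cv2.imwrite('pics/c2.png',a)
E
```

```text
(no output)
```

View pics/c2.png

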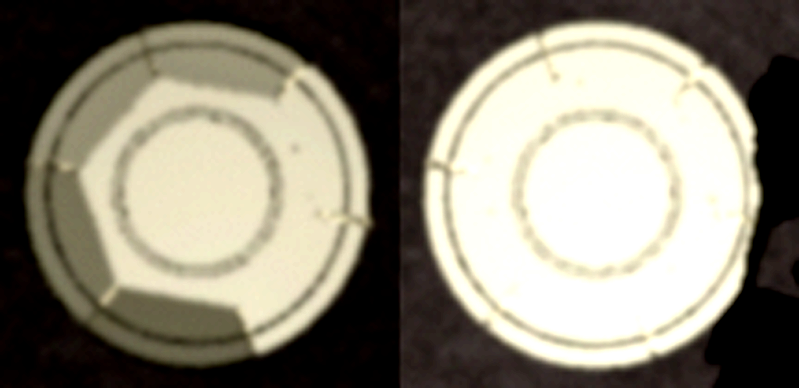

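After pressing (right half of the picture), the whole lid is evenly bright and the hexagon edges are gone. All six sections are level, and the tub has not moved.

```bash
python3 -c "
from station import ctrl
print(ctrl.finish_job())"
```

```text
the job is handed in; nothing more can be done
None
```

I pressed all six rim sections; the last top view shows the lid level all round and the tub where it was, and I've handed the job in, though the hand-in returned no verdict.

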